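# Make up the coffee tray and the tea tray

### The arm

A 6-joint arm with a two-finger parallel gripper is mounted at the origin on the work surface. World frame = base frame: x ahead of the robot, y to its left, z up, the work surface at z = 0. Lengths are in m, angles in rad, forces in N, time in s.
With the tool pointing down it reaches from about 0.275 to 0.875 m from the base axis. Payload 12.5 kg.
Tool frame: the origin (TCP) lies on the centre line of the jaws, within the pads' length; the fingertips stand r.finger_overhang ahead of it and the grasp point (between the pads) lies 3 mm ahead of it (r.finger_overhang is the distance from the TCP to the fingertips, in m); z points along the fingers, y is the line along which they close (so a half turn about z gives the same grasp; the last joint's range is limited). The gripper opens to 85 mm and grips with 20 to 120 N. Pads are 22 mm wide; open, the fingers measure 114 mm over their backs; the gripper's body (76 mm by 85 mm) begins 54 mm behind the grasp point. The pads swing forward as they close: fully open they stand 13 mm farther back than shut.
Start: joints at [1.153, 0.351, 1.652, -0, 1.139, -0.085], TCP at [0.18, 0.52, 0.225] pointing down, gripper open.
Joint ranges: [-2.75, 2.75], [-0.79, 2.1], [0.01, 2.65], [-1.57, 4.71], [0.07, 3.14], [-2.87, 2.87]. Speed limits (rad/s): [2.22, 2.22, 2.79, 3.14, 3.14, 3.14].

### API

Orientations are given as a unit quaternion [x, y, z, w].
In Python, from cell import r, optics gives the robot as it stands. The module is installed in compiled form; this text tells all that it offers. Calls block until the motion is done:
- r.move_to(position, orientation): joint-space move of the TCP to a pose.
- r.move_linear(position, rot=None, vel=0.15): straight line of the TCP; rot=None keeps the orientation; vel is the mean speed in m/s.
- r.set_joints(angles): joint-space move.
- r.set_gripper(opening, squeeze=None): opening from 0.0 (shut) to 1.0 (fully open); squeeze is the grip in N (None keeps the last); returns when the fingers have stopped.
- r.sleep(seconds).
- r.inverse_kinematics(position, orientation): joint angles nearest the present ones, or None.
- optics.get_image(name): name is "scene" or "top"; returns a dict with "pixels" (384x512x3 uint8, red, green, blue), "depth" (384x512 float32, m along the optical axis (not along the pixel's ray), 0 where there is no reading), "fx", "fy", "cx", "cy" (pixels), "camera_from_world" (4x4, takes a point from world to camera coordinates). Camera axes: x right, y down, z forward; pixel columns grow to the right and rows downward; lengths in m; the calibration is good to about 2 mm. A picture is of the moment at which its call begins.
A pose or a line that the arm cannot do raises r.PlanningError and nothing moves.
- r.hand_in(): hands the job in; it is judged then, once.
Readings, each from a call of its own:
- r.current_t(): time.
- r.current_q(): joint angles.
- r.current_qvel(): joint speeds.
- r.current_effort(): joint torques, N m.
- r.current_tool_pos(): TCP position.
- r.current_ee_rot(): TCP orientation.
- r.current_contact_force(): force on the tool from outside, world axes, zero at the start.
- r.current_torque(): the same for the moment, N m.
- r.current_opening(): opening from 0.0 (shut) to 1.0 (fully open).
- r.current_finger_force(): force on a finger pad.
Only numpy, scipy, OpenCV 4.12 (cv2) and the standard library are available. Lean on these libraries where they do the work, as an engineer would, in place of code of your own. Each camera call takes 0.05 s, during which the arm holds its last target. There are 200 camera calls.

### The job

Make up the two drinks trays: in the long tray with three compartments put the sugar pot (the one with the knobbed lid) next to the tray's grip, the milk jug in the middle and the cocoa shaker at the far end; in the short tray with two compartments put the square tea tin next to the grip and the honey jar in the other. Stand each one upright on the floor of its compartment, set down rather than dropped, and leave nothing knocked over. Leave the pepper mill and the drinking glass where they are.

Things in the scene. Friction and masses are not known exactly. Their poses are not given: they have to be found in the camera images.
- sugar_pot: Sugar pot: round white ceramic pot whose closed lid carries a small round knob. 52 mm diameter (straight sides from 6 to 42 mm up), 65 mm high with the knob, about 180 g. Origin at the centre of its underside; z is up.
- milk_jug: Milk jug: small open steel cup with straight sides and a tiny pouring lip at the rim, no handle. 50 mm diameter, 58 mm high, wall 3 mm, about 150 g. Origin at the centre of its underside; z is up.
- cocoa_shaker: Cocoa shaker: slim steel cylinder with a domed, perforated top. 40 mm diameter, 78 mm high, about 140 g. Origin at the centre of its underside; z is up.
- tea_tin: Tea tin: square plain metal tin, 46 x 46 mm, with a flat lid 47 x 47 mm and 14 mm deep; 70 mm high, about 160 g. Its x and y are square to its sides. Origin at the centre of its underside; z is up.
- honey_jar: Honey jar: squat round amber glass jar, 50 mm diameter, with a flat round metal screw lid 47 mm across; 54 mm high (the glass 42 mm), about 220 g. Origin at the centre of its underside; z is up.
- coffee_tray: Coffee tray: long shallow wooden tray, 230 mm, three compartments in a row. Fixed, 80 mm wide; floor 6 mm thick; rim and dividers 5 mm wide, top 12 mm above the counter; compartments 70 x 70 mm inside. A grip loop 45 mm long, 10 mm high at the -x end. Origin: centre of the underside (grip not counted); x along the row, away from the grip, z up. Centres at x = -75 (grip end), 0 and +75 mm.
- tea_tray: Tea tray: short shallow wooden tray, 155 mm, two compartments in a row. Fixed, 80 mm wide; floor 6 mm thick; rim and dividers 5 mm wide, top 12 mm above the counter; compartments 70 x 70 mm inside. A grip loop 45 mm long, 10 mm high at the -x end. Origin: centre of the underside (grip not counted); x along the row, away from the grip, z up. Centres at x = -37.5 (grip end) and +37.5 mm.
- pepper_mill: Pepper mill, not part of the job: turned dark wood, 48 mm across the foot, 115 mm high. Origin at the centre of its underside; z is up.
- tumbler: Drinking glass, not part of the job: open clear tumbler, 58 mm across the rim, 90 mm high. A flat cork coaster and a flat tile (6 mm high, fixed) lie among the things, which stand about 11 cm apart. Origin at the centre of its underside; z is up.

How it is judged:
By the outcome, as a careful person would: the job done as asked, in the order asked, and still so for the second after the job is handed in, with the robot touching nothing.
It also fails if it takes over 109 s, if anything falls off the work surface, if the arm or the gripper's body presses on something with over 40 N, if the wrist force passes 120 N, or if a joint passes its speed limit or range.

## Working session

There is one attempt and no reset: what is moved stays moved. The work goes in short steps, each a Python script; the robot and the scene stay as the last script left them, time stands still between calls to the robot, and variables do not carry over. Pictures are saved under pics/ and viewed, at most 14 in all, crops included, and the job is handed in when it is done.

```bash
mkdir -p pics; python3 - <<'E'
from cell import r, optics
import cv2,numpy as np,pickle
for n in("top","scene"):
    d=optics.get_image(n); pickle.dump(d,open(n+'.pkl','wb'))
    cv2.imwrite(f'pics/{n}0.png',cv2.resize(d['pixels'][:,:,::-1],(800,600),interpolation=cv2.INTER_CUBIC))
    T=np.linalg.inv(d['camera_from_world']);print(n,d['fx'],d['cx'],d['cy'],T[:3].round(3).tolist())
print(r.finger_overhang,r.current_t(),r.current_ee_rot(),r.current_opening())
E
```

```text
top 377.565427941055 255.78974644541506 189.57894953835302 [[0.008, -0.979, 0.203, 0.39], [-1.0, -0.008, 0.002, 0.008], [-0.001, -0.203, -0.979, 0.853]]
scene 355.18122455632374 256.9758999327185 187.72118640002955 [[-0.343, 0.775, -0.53, 0.897], [0.939, 0.281, -0.196, 0.12], [-0.003, -0.565, -0.825, 0.599]]
0.022 0.1 [ 1.65595576e-01  9.86193605e-01 -5.13416009e-04 -1.22771359e-04] 0.9947232809538028
```

View pics/top0.png

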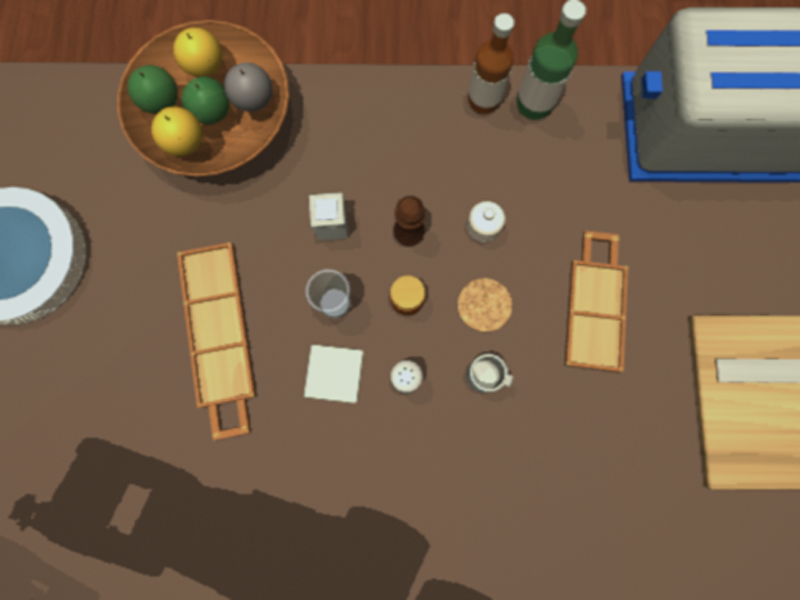

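View pics/scene0.png

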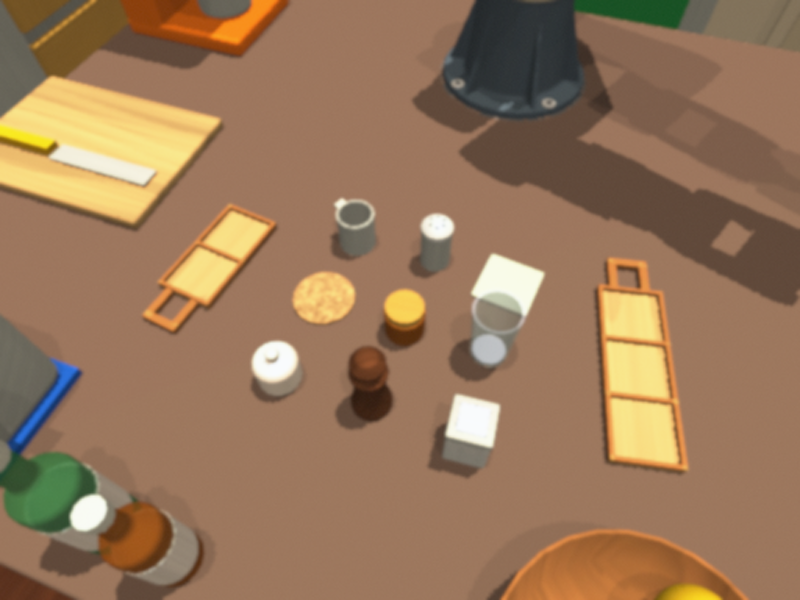

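The top view shows the things at these pixel positions (800x600): tin (327,208), pot (487,220), honey (408,293), shaker (406,375), jug (489,372). The mill is at (409,220) and the glass at (328,293). The coffee tray is at about (215,325) with its grip toward the robot; the tea tray is at about (598,316) with its grip away from it.

```bash
cat > vis.py <<'E'
import numpy as np,cv2,pickle
def cloud(d):
    v,u=np.mgrid[:384,:512]; z=d['depth']
    P=np.stack([(u-d['cx'])/d['fx']*z,(v-d['cy'])/d['fy']*z,z],-1)
    T=np.linalg.inv(d['camera_from_world']); P=P@T[:3,:3].T+T[:3,3]; P[z==0]=np.nan; return P
def ray(d,uv,h):  # 512-scale pixels -> world at height h
    uv=np.atleast_2d(uv).astype(float); T=np.linalg.inv(d['camera_from_world'])
    D=np.c_[(uv[:,0]-d['cx'])/d['fx'],(uv[:,1]-d['cy'])/d['fy'],np.ones(len(uv))]@T[:3,:3].T
    return T[:3,3]+D*((h-T[2,3])/D[:,2])[:,None]
E
python3 - <<'E'
from vis import *
t=pickle.load(open('top.pkl','rb'));s=pickle.load(open('scene.pkl','rb'))
Pt,Ps=cloud(t),cloud(s)
px=lambda a:np.array(a)*.64
tops=dict(tin=((327,208),.07),pot=((487,218),.055),honey=((408,292),.054),shaker=((406,374),.078),jug=((489,371),.058),mill=((409,207),.115),glass=((329,290),.09))
for k,(p,h) in tops.items():
    c=ray(t,px(p),h)[0]
    o=[k,c[:2].round(4)]
    for P in(Pt,Ps):
        m=(np.hypot(P[...,0]-c[0],P[...,1]-c[1])<.042)&(P[...,2]>.02); Q=P[m]
        if len(Q)<10:o.append(len(Q));continue
        zt=np.percentile(Q[:,2],95); B=Q[Q[:,2]>h-.012][:,:2].astype(np.float32)
        if len(B)<5:o+=[len(Q),zt.round(3)];continue
        (cc,rad)=cv2.minEnclosingCircle(B); R=cv2.minAreaRect(B)
        o+=[len(Q),zt.round(3),'circ',np.round(cc,4),round(rad,4),'rect',np.round(R[0],4),np.round(R[1],4),round(R[2],1)]
    print(*o)
for k,c in dict(coffee=[(178,253),(232,243),(254,397),(199,406)],tea=[(573,262),(628,266),(623,370),(567,364)]).items():
    W=ray(t,px(c),.012)[:,:2]; print(k,W.round(4).tolist(),W.mean(0).round(4),[np.linalg.norm(W[i]-W[i-1]).round(4) for i in range(4)])
    d=[Pt[int(v*.64),int(u*.64),2].round(4) for u,v in c];print(d)
a=t['pixels'][:,:,::-1]
def crop(x0,y0,x1,y1): return cv2.resize(a[y0:y1,x0:x1],None,fx=5,fy=5,interpolation=cv2.INTER_CUBIC)
cv2.imwrite('pics/trays.png',np.hstack([crop(105,150,170,265),crop(355,150,420,265)]))
E
```

```text
tin [0.6772 0.113 ] 599 0.073 circ [0.6756 0.1146] 0.0322 rect [0.6758 0.1148] [0.0479 0.0469] 4.1 1159 0.073 circ [0.6771 0.1132] 0.0319 rect [0.6772 0.113 ] [0.0472 0.047 ] 4.8
pot [ 0.6695 -0.1128] 456 0.064 circ [ 0.6745 -0.1134] 0.0258 rect [ 0.674  -0.1127] [0.0494 0.0481] 53.0 772 0.064 circ [ 0.6754 -0.1153] 0.0256 rect [ 0.6756 -0.1147] [0.0482 0.05  ] 63.6
honey [ 0.5614 -0.0012] 435 0.057 circ [0.5617 0.0009] 0.0245 rect [0.5617 0.0012] [0.0471 0.0459] 28.2 697 0.057 circ [ 0.5632 -0.0006] 0.0247 rect [0.564 0.   ] [0.0459 0.0479] 78.3
shaker [0.4467 0.0012] 316 0.079 circ [0.4457 0.002 ] 0.0204 rect [0.445  0.0018] [0.0392 0.0389] 90.0 553 0.079 circ [0.4474 0.0007] 0.0202 rect [0.448  0.0006] [0.0369 0.0389] 0.2
jug [ 0.453  -0.1103] 248 0.061 circ [ 0.4503 -0.1119] 0.0285 rect [ 0.4507 -0.109 ] [0.051  0.0491] 27.9 625 0.06 circ [ 0.4523 -0.1144] 0.0292 rect [ 0.4508 -0.1112] [0.0531 0.0493] 31.2
mill [ 0.6629 -0.0011] 481 0.114 circ [ 0.6669 -0.0007] 0.0179 rect [ 0.6664 -0.0011] [0.0335 0.0333] 26.1 959 0.114 circ [ 0.6675 -0.0022] 0.0181 rect [ 0.6677 -0.0022] [0.0329 0.0345] 63.4
glass [0.5555 0.1039] 476 0.092 circ [0.5553 0.1067] 0.0287 rect [0.5547 0.1065] [0.0559 0.0553] 1.0 1251 0.092 circ [0.5561 0.1054] 0.0294 rect [0.5567 0.1051] [0.0565 0.057 ] 86.8
coffee [[0.6267, 0.3387], [0.6427, 0.2599], [0.4176, 0.2141], [0.4046, 0.2905]] [0.5229 0.2758] [np.float64(0.2273), np.float64(0.0805), np.float64(0.2296), np.float64(0.0775)]
[np.float64(-0.002), np.float64(0.0007), np.float64(0.0041), np.float64(0.0124)]
tea [[0.6175, -0.2445], [0.6121, -0.3251], [0.4596, -0.3073], [0.4675, -0.2283]] [ 0.5392 -0.2763] [np.float64(0.1509), np.float64(0.0808), np.float64(0.1535), np.float64(0.0794)]
[np.float64(0.0137), np.float64(0.0139), np.float64(0.0144), np.float64(0.0131)]
```

View pics/trays.png

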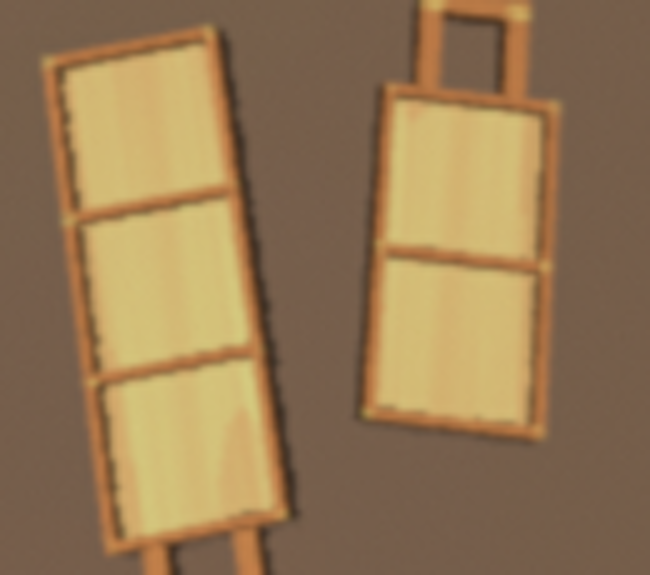

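The crops show the tray corners clearly; crop positions are coffee (43,62), (213,27), (290,517), (110,551) and tea (385,82), (560,103), (545,438), (362,415). The sizes, measured at 230x80 and 153x80 mm, agree with those given. Starting with the sugar pot.

```bash
cat > rob.py <<'E'
from cell import r, optics
from vis import *
t=pickle.load(open('top.pkl','rb'))
def frame(c,off,grip_near):
    W=ray(t,np.array(c)/5+off,.012)[:,:2]; a=(W[0]+W[1]-W[2]-W[3])/2; b=W[0]-W[1]+W[3]-W[2]
    a=a/np.linalg.norm(a)+np.array([b[1],-b[0]])/np.linalg.norm(b)*.5; a/=np.linalg.norm(a)
    return W.mean(0),a if grip_near else -a
COF=frame([(43,62),(213,27),(290,517),(110,551)],[105,150],True)
TEA=frame([(60,82),(235,103),(220,438),(37,415)],[355,150],False)
def quat(th):  # tool down, closing axis at angle th (deg)
    a=np.radians(th+90)/2; return np.array([np.cos(a),np.sin(a),0,0])
def best(p,th):  # choose the half turn with the smaller last joint
    c=[(q,r.inverse_kinematics(p,q)) for q in(quat(th),quat(th+180))]
    c=[(q,j) for q,j in c if j is not None]; return min(c,key=lambda x:abs(x[1][5]-r.current_q()[5])+.3*abs(x[1][5]))[0]
UP=.215
def pick(xy,th,h,width,sq=35):
    p=[*xy,UP]; r.move_to(p,best(p,th)); r.set_gripper(.95)
    r.move_linear([*xy,h+.003],vel=.15); r.set_gripper(0.0,squeeze=sq)
    print('opening mm',r.current_opening()*85,'expect',width*1e3,'pad N',r.current_finger_force(),'t',r.current_t())
    r.move_linear([*xy,UP],vel=.18); print('lifted',r.current_opening()*85,r.current_finger_force())
def place(xy,th,h):
    p=[*xy,UP]; r.move_to(p,best(p,th)); z=h+.003+.006
    r.move_linear([*xy,z+.006],vel=.15); r.sleep(.2); f0=r.current_contact_force()[2]
    for k in range(1,20):
        zz=z+.006-k*.0007; r.move_linear([*xy,zz],vel=.02); f=r.current_contact_force()[2]-f0
        if f>2 or zz<z-.003: break
    print('down at dz',zz-z,'df',f); r.sleep(.2)
    r.set_gripper(.85); r.sleep(.1); r.move_linear([*xy,UP],vel=.18); print('t',r.current_t())
def slot(F,x): return F[0]+F[1]*x
def across(F): return np.degrees(np.arctan2(F[1][1],F[1][0]))+90
def snap(name):
    for n in("top","scene"):
        d=optics.get_image(n); pickle.dump(d,open(f'{name}_{n}.pkl','wb'))
        cv2.imwrite(f'pics/{name}_{n}.png',cv2.resize(d['pixels'][:,:,::-1],(800,600),interpolation=cv2.INTER_CUBIC))
E
python3 - <<'E'
from rob import *
print(COF,across(COF),TEA,across(TEA))
pick((.675,-.1143),90,.030,.052)
place(slot(COF,-.075),across(COF),.030)
snap('a')
E
```

```text
(array([0.52284868, 0.27644602]), array([0.97763559, 0.21030611])) 102.14029171138591 (array([ 0.53925043, -0.27636871]), array([-0.99327357,  0.11579125])) 263.3507349145274
opening mm 46.37547338449213 expect 52.0 pad N 30.65604815259576 t 4.9583
lifted 46.0819125344598 29.41664000507444
down at dz 0.0010999999999999968 df 2.250468914142152
t 12.7583
```

View pics/a_top.png

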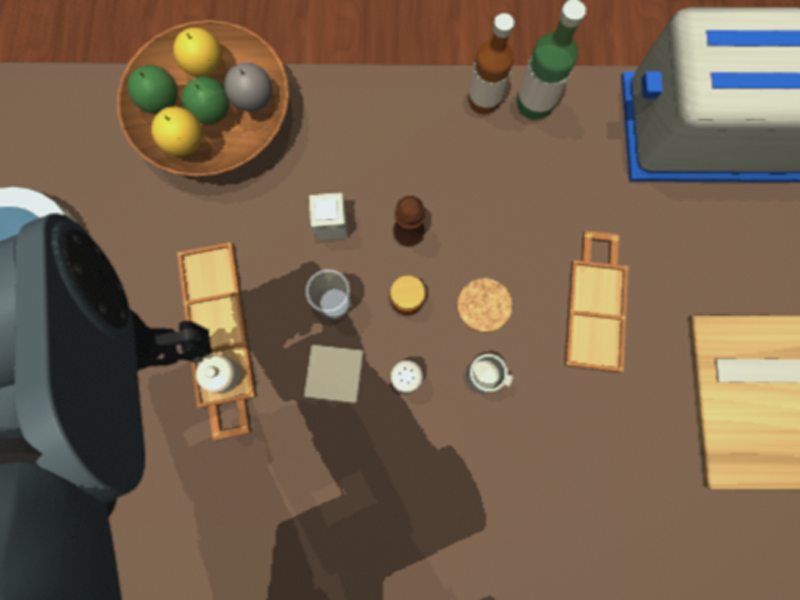

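The pot stands in the grip-end compartment at about (216,374), and nothing else has moved. I'll check its position, then go on with the jug and shaker.

```bash
cat >> rob.py <<'E'
def check(tag,xy,h):
    for n in("top","scene"):
        P=cloud(pickle.load(open(f'{tag}_{n}.pkl','rb'))); m=(np.hypot(P[...,0]-xy[0],P[...,1]-xy[1])<.04)&(P[...,2]>h-.006)&(P[...,2]<h+.022)
        B=P[m]
        if len(B)<8: print(n,'few'); continue
        c,rad=cv2.minEnclosingCircle(B[:,:2].astype(np.float32)); print(n,'err mm',((np.array(c)-xy)*1e3).round(1),'rad',round(rad*1e3,1),'zmax',np.percentile(B[:,2],98).round(4))
E
python3 - <<'E'
from rob import *
check('a',slot(COF,-.075),.05)
pick((.4515,-.1095),0,.032,.050)
place(slot(COF,0),across(COF),.032)
pick((.4465,.0013),90,.038,.040)
place(slot(COF,.075),across(COF),.038)
pick_t=r.current_t()
snap('b')
for x,h in((-.075,.05),(0,.058),(.075,.078)): check('b',slot(COF,x),h)
E
```

```text
top err mm [-0.9  0.6] rad 26.2 zmax 0.0705
scene err mm [ 1.5 -1.5] rad 26.1 zmax 0.0709
opening mm 47.767667226324576 expect 50.0 pad N 34.93887889198959 t 16.2667
lifted 47.41194291876689 36.361978221684694
down at dz 0.0003999999999999976 df 6.407267692182507
t 24.125
opening mm 39.127185545449954 expect 40.0 pad N 34.50867720879614 t 27.25
lifted 39.20790344727366 35.43315173126757
down at dz 0.0003999999999999976 df 2.5517316279254563
t 34.85
top err mm [-1.   0.7] rad 25.8 zmax 0.071
scene err mm [ 1.2 -1.2] rad 26.0 zmax 0.0708
top err mm [ 3.6 -0.2] rad 29.1 zmax 0.0671
scene err mm [ 3.7 -2.9] rad 29.0 zmax 0.0672
top err mm [-1.6  0.5] rad 20.7 zmax 0.0861
scene err mm [-0.9 -2.1] rad 21.3 zmax 0.0859
```

View pics/b_scene.png

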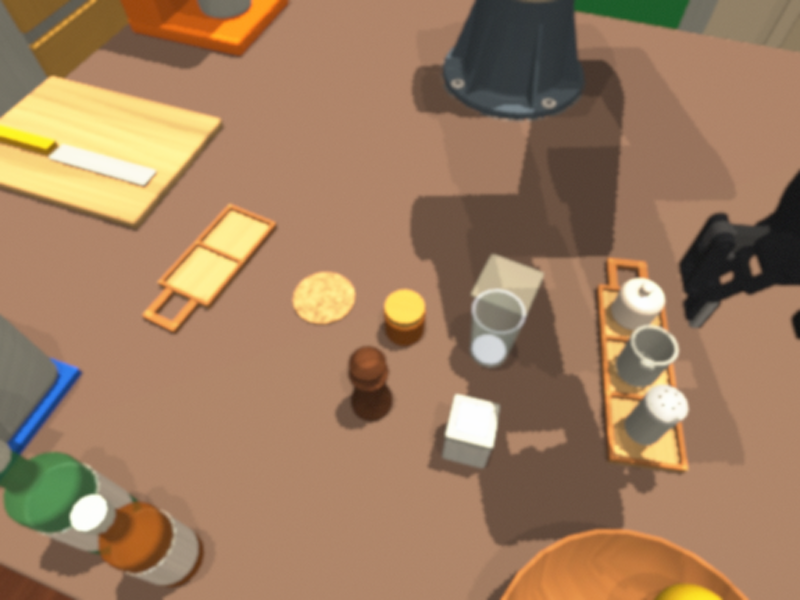

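Pot, jug and shaker stand upright and centred, at (639,300), (647,355) and (658,412). Now the tin and the honey jar.

```bash
python3 - <<'E'
from rob import *
pick((.6764,.1139),94.5,.032,.046)
place(slot(TEA,-.0375),across(TEA),.032)
pick((.5625,.0002),90,.027,.050)
place(slot(TEA,.0375),across(TEA),.027)
r.set_joints([1.153,.351,1.652,0,1.139,-.085])
snap('c')
for x,h in((-.0375,.076),(.0375,.06)): check('c',slot(TEA,x),h)
for x,h in((-.075,.05),(0,.058),(.075,.078)): check('c',slot(COF,x),h)
E
```

```text
opening mm 46.22379536829315 expect 46.0 pad N 36.76495850086212 t 37.775
lifted 46.48393356468125 36.09330475330353
down at dz 0.0003999999999999976 df 4.528682677925112
t 45.6917
opening mm 47.039118655352794 expect 50.0 pad N 34.52665686607361 t 48.85
lifted 46.87092604993818 36.33754849433899
down at dz 0.0003999999999999976 df 7.691496446879615
t 56.425
top err mm [0.4 1.5] rad 31.7 zmax 0.08
scene err mm [-0.9 -0.7] rad 32.4 zmax 0.08
top err mm [0.3 1.2] rad 24.1 zmax 0.064
scene err mm [ 1.  -0.1] rad 24.3 zmax 0.0635
top err mm [-0.9  0.9] rad 26.2 zmax 0.0702
scene err mm [ 1.2 -1.2] rad 25.8 zmax 0.0707
top err mm [3.5 0.1] rad 28.7 zmax 0.0668
scene err mm [ 4.1 -0.6] rad 29.2 zmax 0.0673
top err mm [-1.1  0.5] rad 21.0 zmax 0.0854
scene err mm [-0.4 -1.4] rad 21.0 zmax 0.0859
```

View pics/c_top.png

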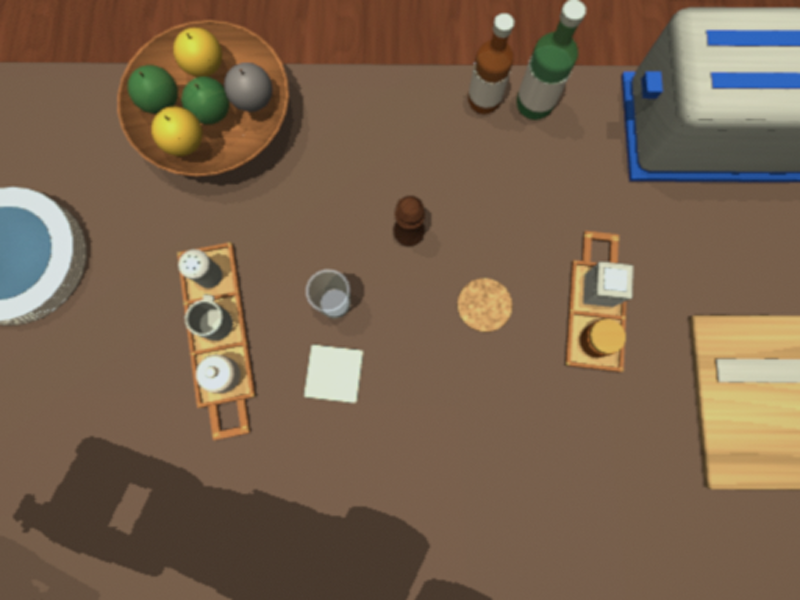

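View pics/c_scene.png

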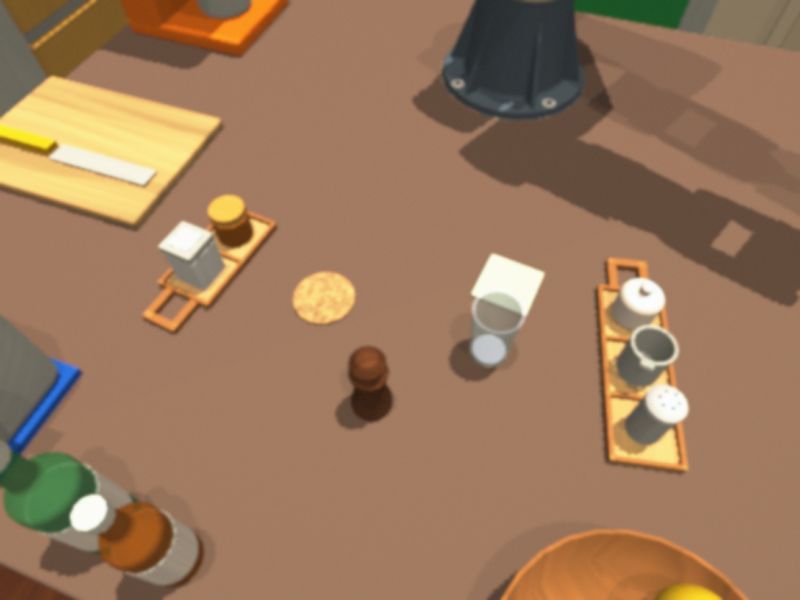

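Both pictures show all five standing upright in the right compartments: tin (615,280) by the grip, honey (605,338), pot (216,374), jug (206,320), shaker (195,265). The heights agree with standing on the tray floor. The mill and the glass have not moved.

```bash
python3 -c "
from cell import r
print(r.hand_in(), r.current_t())"
```

```text
the job is handed in; nothing more can be done
the job is handed in; nothing more can be done
```

Both trays are made up as asked and the job is handed in; about 57 s of the 109 s were used, all five things are upright in their compartments, and the pepper mill and drinking glass were left where they stood.

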